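# Zero the densitometer and click the amber glass into the beam

### The arm

A 6-joint arm with a two-finger parallel gripper is mounted at the origin on a cart in front of the work surface, level with it; the furniture and walls round the work are solid. World frame = base frame: x ahead of the robot, y to its left, z up, the work surface at z = 0. Lengths are in m, angles in rad, forces in N, time in s.
With the tool pointing down it reaches from about 0.35 to 0.775 m from the base axis. Payload 5.5 kg.
Tool frame: the origin (TCP) lies between the finger pads, 19 mm behind the fingertips; this is the grasp point; z points along the fingers, x is the direction in which the jaws open and shut, and the axes are right-handed (so a half turn about z gives the same grasp; the last joint's range is limited). The gripper opens to 85 mm and grips with 20 to 120 N. Pads are 22 mm wide; open, the fingers measure 114 mm over their backs; the gripper's body (76 mm by 85 mm) begins 54 mm behind the grasp point. The pads swing forward as they close: fully open they stand 13 mm farther back than shut.
Start: joints at [1.043, 0.313, 0.046, 1.304, 0, 1.431], TCP at [0.217, 0.532, 0.25] pointing down, gripper open.
Joint ranges: [-2.76, 2.76], [-0.86, 1.69], [-1.03, 1.26], [-2.2, 2.34], [-1.47, 1.5], [-3.14, 3.14]. Speed limits (rad/s): [2.57, 2.57, 3.14, 3.14, 3.14, 3.14].

### API

Orientations are given as a unit quaternion [w, x, y, z].
In Python, from workcell import env gives the robot as it stands.
- The arm moves only by the tool servo_tool, never from a script. Its argument "targets" is a list of rows, each an object with "xyz": the shift along the tool's x, y, z in m, a list of three; "twist": the turn, a rotation vector about the tool's x, y, z in rad, a list of three; "jaw": the opening, from 0 (shut) to 1 (fully open). A call has 1 to 12 rows; each row is the pose to reach, as a shift and turn from the pose commanded when the call began, along the tool's axes at that moment; what a row does not reach only later rows make up. A row lasts 1/12 s, in which the tool goes at most 41.7 mm and 7.16 degrees, less where a joint would pass 70% of its speed; a pose out of reach is approached as far as the arm can. A call with a gripper value outside its range is refused whole. The fingers move at their own pace and stop on an object; "squeeze" is the grip in N (left out, the last holds). Time passes only in rows, so rows that repeat a pose let the fingers close. It gives the time, the measured TCP pose, the force and the opening at its end, in the units of the state.
- env.get_state(): the state, without advancing time (a new reading comes with each control period).
- env.read_camera(name): name is "scene" or "top" or "wrist"; returns a dict with "color" (480x640x3 uint8, red, green, blue), "depth" (480x640 float32, m along the optical axis (not along the pixel's ray), 0 where there is no reading), "fx", "fy", "cx", "cy" (pixels), "k1" (the pictures are not rectified: a ray, as slopes to the right and down, at radius r is drawn at 1 + k1 r^2 times it, then the intrinsics apply), "eye" and "attitude" of the camera in the world. Camera axes: x right, y down, z forward; pixel columns grow to the right and rows downward; lengths in m; the calibration is good to about 2 mm. A picture is of the moment at which its call begins.
- env.hand_in(): hands the job in, once; it reports no verdict.
The state is a dict: "clock": time; "joint_pos": joint angles; "qvel": joint speeds; "tau": joint torques, N m; "tcp_pos": TCP position; "orientation": TCP orientation; "wrist_force": force on the tool from outside, world axes, zero at the start; "ft_torque": the same for the moment, N m; "finger_gap": finger opening in m.
Only numpy, scipy, OpenCV 4.12 (cv2) and the standard library are available. Lean on these libraries where they do the work, as an engineer would, in place of code of your own. Each camera call takes 0.05 s, during which the arm holds its last target. There are 200 camera calls.

### The job

Check the small white bench densitometer against its amber reference glass: while the filter slide still has its open window in the beam, press the blue zero button fully down and let it spring back up. Then take the slide by its black knob and slide it along its rail, to the left as you face the instrument's front, until you feel the detent ball click into the notch that puts the amber glass in the beam. Finish still gripping the knob firmly, holding the slide at rest in that notch for the reading, and leave everything else on the bench where it stands.

Things in the scene. Friction and masses are not known exactly. Their poses are not given: they have to be found in the camera images.
- densitometer: small white bench densitometer, fixed, 170 x 150 mm. Origin on the bench under it; own x from its front to its back, y to its left as you face the front, z up; turned 0.3 to 0.75 rad about z. Front apron x -100 to -42 mm, top z 24, with blue zero button left, dark display right; behind it two aluminium rails along y (tops z 48 and 51 mm) with the filter slide between
- head_top (a point): centre of the top of the white measuring head, 98 mm above the bench, at x 36, y 0 mm in the densitometer's frame; the head spans x 2 to 70, y -28 to 28 mm there and overhangs the slide, its black nose ending 10 mm above it
- filter_slide (a joint): slide position along the densitometer's y (left), m. 0: open window (27 mm long) centred in the beam; starts within 0.008 of that. +0.036: amber glass in the beam, ball in its notch; -0.036: green glass and its notch. Stops at -0.044 and +0.044. Drags with about 1.5 N and stays where left
- detent (a point): centre of the spring ball, 40.5 mm above the bench, at the slide's front edge; its aluminium block in front of it is 22 mm wide, top 48 mm above the bench. Ball force 10 N on 45 degree V notches 8 mm wide: from 4 mm before the centre it pulls the slide on into the notch, past it it holds back with 8 to 10 N; let loose within 3 mm of the centre the slide centres itself
- zero_button (a joint): travel of the zero button, m: 0 up, 0.005 fully down. A spring pushes it up: 1.5 N at the top, 5 N fully down, then a hard stop
- zero_button_top (a point): centre of the top face of the blue zero button (round cap 20 mm in diameter in a grey collar 36 mm in diameter), 41 mm above the bench when up, at x -76, y +46 mm in the densitometer's frame; pressed straight down
- knob_grip (a point): point to pinch the knob: on the axis of the upright round black knob (18 mm in diameter, 36 mm tall, fixed on the filter slide and moving with it), 11 mm below its top, 25 mm above the slide's top face, 68.5 mm above the bench; x -26 mm in the densitometer's frame, 28 mm in front of the head. Pinch from above, fingers closing along the rail
- amber_glass (a point): centre of the round amber glass (20 mm in diameter, in a black ring) in the slide's top face, on the right-hand part of the slide (36 mm to the right of the window's middle)
- beam (a point): point of the light beam at the height of the slide; 2.5 mm below the amber glass's centre when that glass sits in its notch
- note_block: block of yellow notes, 69 x 69 x 18 mm, loose, a bystander; origin centre of underside
- marker: black and white marker pen, 127 mm long, 12 mm thick, lying on the note block, a bystander; origin centre of underside
- vial_amber: small brown medium bottle with white cap, 24 mm in diameter, 55 mm tall, standing behind the black aspirator, a bystander; origin centre of underside
- vial_white: small white medium bottle, 24 mm in diameter, 55 mm tall, standing beside the brown one, a bystander; origin centre of underside
- forceps: fine steel forceps, 113 mm long, 8 mm high, lying between the large white photometer and the black aspirator, a bystander; origin centre of underside
- bench_timer: white bench timer with grey display, 36 x 68 x 54 mm, near the front edge of the bench on the right, a bystander; origin centre of underside

How it is judged:
By the outcome, as a careful person would: the job done as asked, in the order asked, and still so for the second after the job is handed in, while the arm keeps its last pose, push and grip.
It also fails if it takes over 45 s, if anything falls off the work surface, if the arm or the gripper's body presses on something with over 40 N, if the wrist force passes 120 N, or if a joint passes its speed limit or range.

## Working session

There is one attempt and no reset: what is moved stays moved. The work goes in short steps, Python scripts to look and compute and a tool call to move; the robot and the scene stay as the last step left them, time stands still between calls to the robot, and variables do not carry over. Pictures are saved under pics/ and viewed, about 8 in all and at most 12, crops included, and the job is handed in when it is done.

Besides the shell and the picture viewer there is one more tool, called after "Emit:" by a JSON object that holds its "name" and its "arguments". servo_tool: Moves the arm, as the interface text tells. Its arguments: {"type":"object","properties":{"targets":{"type":"array","items":{"type":"object","properties":{"xyz":{"type":"array","items":{"type":"number"}},"twist":{"type":"array","items":{"type":"number"}},"jaw":{"type":"number"}}}},"squeeze":{"type":"number"}},"required":["targets"]}

```bash
mkdir -p pics; ls
cat > h.py <<'E'
import numpy as np, cv2
from workcell import env
from scipy.spatial.transform import Rotation as R
def rot(q): q=np.array(q); return R.from_quat([q[1],q[2],q[3],q[0]]).as_matrix() if q.size==4 else q
def rays(c,uv):
    uv=np.atleast_2d(uv).astype(float)
    d=np.stack([(uv[:,0]-c['cx'])/c['fx'],(uv[:,1]-c['cy'])/c['fy']],1); s=d.copy()
    for _ in range(20): s=d/(1+c['k1']*(s**2).sum(1,keepdims=True))
    return s
def onplane(c,uv,z):
    s=rays(c,uv); d=np.c_[s,np.ones(len(s))]@rot(c['attitude']).T; e=np.array(c['eye'])
    return e+d*((z-e[2])/d[:,2:])
def bydepth(c,uv):
    uv=np.atleast_2d(uv); s=rays(c,uv); z=c['depth'][uv[:,1].astype(int),uv[:,0].astype(int)]
    return np.array(c['eye'])+(np.c_[s,np.ones(len(s))]*z[:,None])@rot(c['attitude']).T
def project(c,p):
    q=(np.atleast_2d(p)-np.array(c['eye']))@rot(c['attitude']); s=q[:,:2]/q[:,2:]
    s=s*(1+c['k1']*(s**2).sum(1,keepdims=True)); return s*[c['fx'],c['fy']]+[c['cx'],c['cy']]
def save(c,n): cv2.imwrite(f'pics/{n}.png',c['color'][:,:,::-1])
E
python3 - <<'E'
from h import *
for n in('top','scene'):
    c=env.read_camera(n); save(c,n+'1'); np.savez(n+'1.npz',**c)
    print(n,{k:c[k] for k in c if k not in('color','depth')})
print(env.get_state())
E
```

```text
pics
top {'fx': 497.32152771816436, 'fy': 497.32152771816436, 'cx': 310.2212944612699, 'cy': 236.7782908070843, 'k1': -0.121194714966864, 'eye': array([0.51207316, 0.00324053, 0.9346764 ]), 'attitude': array([-0.04453717,  0.70758749, -0.70510835,  0.01259372])}
scene {'fx': 487.7680805434043, 'fy': 487.7680805434043, 'cx': 320.7030391377764, 'cy': 246.73775544993129, 'k1': -0.07621633672294247, 'eye': array([ 0.01658869, -0.42304855,  0.54110299]), 'attitude': array([-0.44252012,  0.78080509, -0.39005571,  0.20585408])}
{'clock': 0.1, 'joint_pos': array([ 1.04341298e+00,  3.13932276e-01,  4.50648891e-02,  1.30365219e+00,
       -6.53782302e-06,  1.43123618e+00]), 'qvel': array([-0.00011337, -0.00056802,  0.0028277 , -0.00042502, -0.00041137,
       -0.00033306]), 'tau': array([ 1.93913016e-03, -4.81727922e+01,  2.99242777e+01,  1.27546827e-02,
       -1.23937120e-04,  2.78047605e-05]), 'tcp_pos': array([0.2172059 , 0.53190042, 0.24918276]), 'orientation': array([ 3.79210694e-04,  8.30112386e-01,  5.57595449e-01, -7.73694457e-04]), 'wrist_force': array([ 0.439474  ,  0.43080657, -0.04022841]), 'ft_torque': array([ 0.00282619, -0.05381847, -0.00330769]), 'finger_gap': 0.0854932727163819}
```

View pics/top1.png

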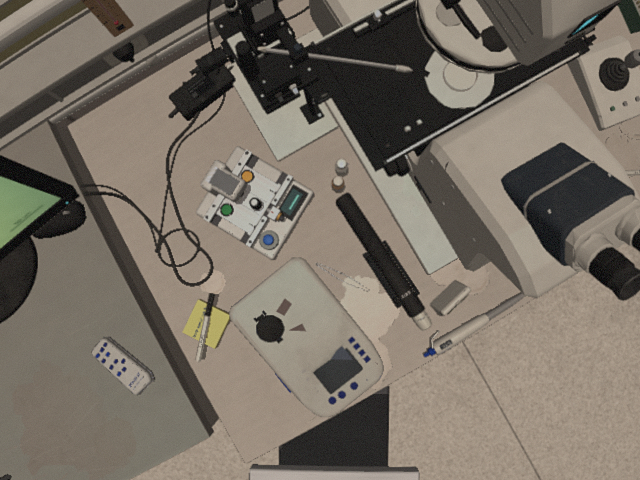

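View pics/scene1.png

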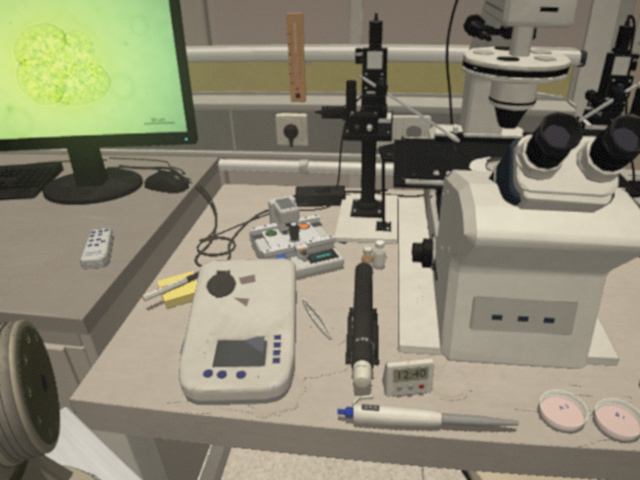

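The top view shows the densitometer near (255,205), with the blue button at (268,239), the knob at (256,203), the green glass at (227,209), the amber glass at (248,176), the head at (225,180) and the display at (293,203). Next I'll locate these by colour.

Run:
```python
from h import *
c=dict(np.load('top1.npz'))
hsv=cv2.cvtColor(c['color'],cv2.COLOR_RGB2HSV)
roi=np.zeros((480,640),np.uint8); roi[140:270,190:320]=255
def blob(lo,hi,near):
    m=cv2.inRange(hsv,np.array(lo),np.array(hi))&roi
    n,l,s,ce=cv2.connectedComponentsWithStats(m)
    i=min((i for i in range(1,n) if s[i,4]>12),key=lambda i:np.hypot(*(ce[i]-near)))
    print(ce[i],s[i]); return ce[i]
b=blob((105,100,60),(125,255,255),(268,239))
a=blob((8,110,90),(25,255,255),(248,176))
g=blob((50,100,30),(85,255,255),(227,209))
k=blob((0,0,0),(180,255,50),(256,203))
B=onplane(c,b,.041)[0];A=onplane(c,a,.0435)[0];G=onplane(c,g,.0435)[0];K=onplane(c,k,.075)[0]
print('B',B,'A',A,'G',G,'K',K,'dist AG',np.linalg.norm(A-G))
yd=(G-A)[:2]; th=np.arctan2(-yd[0],yd[1]); print('theta AG',th)
M=(A+G)[:2]/2; print('window mid',M)
# theta by fit: A,G on line x=0 (slide) unknown s; button at (-76,46), knob (-26,s), A(0,s-36),G(0,s+36)
from scipy.optimize import least_squares
def f(p):
    Rm=np.array([[np.cos(p[2]),-np.sin(p[2])],[np.sin(p[2]),np.cos(p[2])]])
    P=np.array([[-.076,.046],[-.026,p[3]],[p[4],p[3]-.036],[p[4],p[3]+.036]])@Rm.T+p[:2]
    return (P-np.array([B[:2],K[:2],A[:2],G[:2]])).ravel()*1000
r=least_squares(f,[.55,.1,.5,0,0]);print(r.x,r.fun.round(1))
for n,p in zip('bagk',(b,a,g,k)): print(n,bydepth(c,p))
print(rot(env.get_state()['orientation']))
im=cv2.resize(c['color'][140:270,190:320],(600,600),interpolation=cv2.INTER_CUBIC);cv2.imwrite('pics/crop1.png',im[:,:,::-1])
```

```text
[267.68292683 239.40243902] [263 235  10  10  82]
[246.75824176 175.94505495] [242 171  11  11  91]
[226.3253012  209.37349398] [222 205  10  10  83]
[257.22222222 205.4       ] [251 199  11  11  45]
B [0.57953791 0.1210258  0.041     ] A [0.69606369 0.16095613 0.0435    ] G [0.63426106 0.1976103  0.0435    ] K [0.63683485 0.1358213  0.075     ] dist AG 0.071854664801849
theta AG 1.0354774493315133
window mid [0.66516238 0.17928321]
[0.6579957  0.15673689 0.9900214  0.00632445 0.02278173] [-1.7 -2.6  1.6  2.6 -0.8 -1.5  0.8  1.4]
b [[0.57913358 0.12031989 0.04635595]]
a [[0.69551705 0.16048755 0.04614771]]
g [[0.63369846 0.19671534 0.04760333]]
k [[0.63613823 0.13508103 0.07980004]]
[[ 3.78173434e-01  9.25734363e-01 -8.61614390e-04]
 [ 9.25733190e-01 -3.78174344e-01 -1.49239200e-03]
 [-1.70739902e-03 -2.33242028e-04 -9.99998515e-01]]
```

View pics/crop1.png

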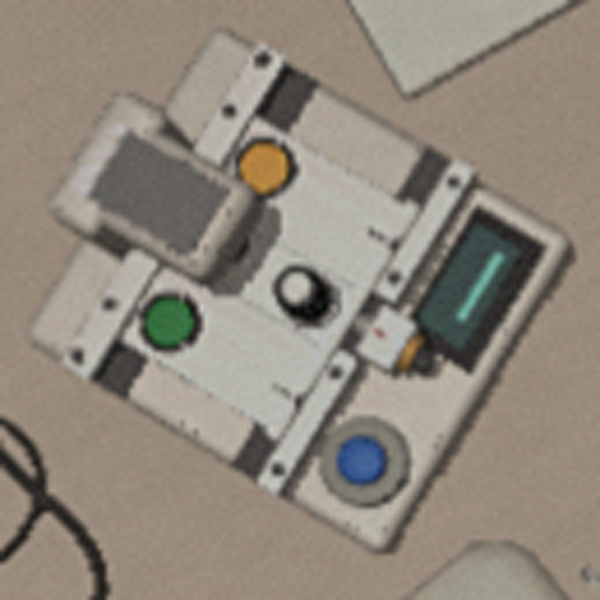

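The crop shows the knob's top face centred near crop (297,287) and the black blob is biased by the shaded side. The markers give about 1.03 rad, against a stated range of 0.3–0.75. I'll check that against the scene camera before trusting it.

Run:
```python
from h import *
from scipy.optimize import least_squares
T=dict(np.load('top1.npz'));S=dict(np.load('scene1.npz'))
hsv=cv2.cvtColor(S['color'],cv2.COLOR_RGB2HSV)
def blob(lo,hi,near):
    roi=np.zeros((480,640),np.uint8); roi[215:285,245:350]=255
    m=cv2.inRange(hsv,np.array(lo),np.array(hi))&roi
    n,l,s,ce=cv2.connectedComponentsWithStats(m)
    for i in range(1,n):
        if s[i,4]>5: print(ce[i].round(1),s[i])
for nm,lo,hi in(('b',(100,90,50),(125,255,255)),('a',(8,110,90),(25,255,255)),('g',(45,80,30),(85,255,255)),('k',(0,0,0),(180,255,55))):
    print(nm); blob(lo,hi,0)
kt=(190+297/4.615,140+287/4.615); K=onplane(T,kt,.0795)[0];print('K',K)
B=onplane(T,(267.7,239.4),.041)[0];A=onplane(T,(246.76,175.95),.0435)[0];G=onplane(T,(226.33,209.37),.0435)[0]
print('predicted scene px',project(S,np.array([B,A,G,K])).round(1))
for t in(None,):
  def f(p):
    Rm=np.array([[np.cos(p[2]),-np.sin(p[2])],[np.sin(p[2]),np.cos(p[2])]])
    P=np.array([[-.076,.046],[-.026,p[3]],[p[4],p[3]-.036],[p[4],p[3]+.036]])@Rm.T+p[:2]
    return (P-np.array([B[:2],K[:2],A[:2],G[:2]])).ravel()*1000
  r=least_squares(f,[.55,.1,1,0,0]);print(r.x,r.fun.round(1))
im=cv2.resize(S['color'][185:290,235:355],(720,630),interpolation=cv2.INTER_CUBIC)[:600];cv2.imwrite('pics/crop2.png',im[:,:,::-1])
```

```text
b
[281.3 255.7] [277 254   9   4  31]
a
[303.5 225.8] [299 224  10   5  36]
[302.2 249.7] [301 249   4   3   6]
g
[270.8 232.6] [267 231   8   4  25]
[323.2 255. ] [316 253  15   5  42]
k
[296.  229.1] [295 227   3   6  10]
[291.8 229.2] [291 228   3   4   6]
[295.4 235.9] [294 234   3   5   7]
[333.5 254.8] [332 253   4   4   6]
K [0.64186795 0.14027613 0.0795    ]
predicted scene px [[281.4 257.3]
 [303.9 225.8]
 [271.1 232.8]
 [293.8 223.8]]
[0.65788249 0.1617206  1.0274183  0.0027716  0.01879105] [-0.3 -0.5  0.2  0.6 -0.  -0.3  0.1  0.2]
```

View pics/crop2.png

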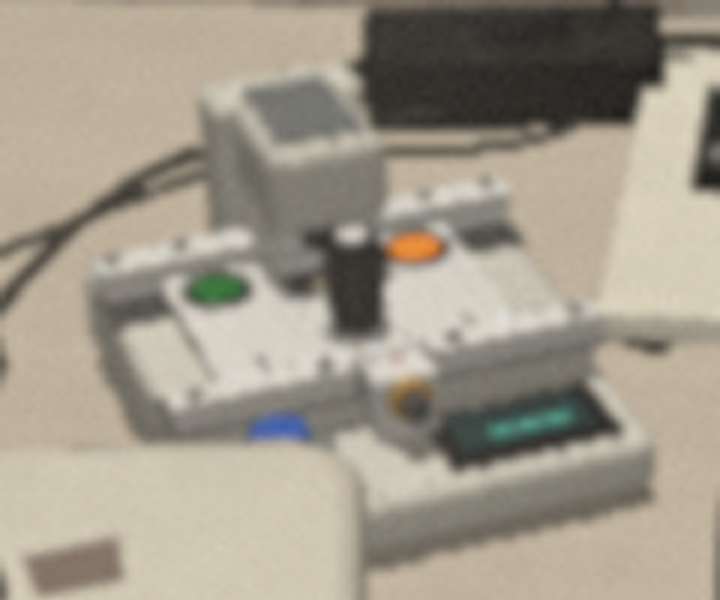

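Both cameras agree within about 0.5 mm and the fit residuals are ≤ 0.6 mm. The pose is origin (0.658, 0.162), yaw 1.027 rad, slide at +2.8 mm. That yaw is outside the stated range, but two views and the known spacings support it, so I'm trusting the images. Next I'll work out the first move, to above the button.

```bash
cat >> h.py <<'E'
TH=1.0274; O=np.array([.65788,.16172])
ex=np.array([np.cos(TH),np.sin(TH),0]); ey=np.array([-np.sin(TH),np.cos(TH),0])
def inst(x,y,z): return np.r_[O,0]+ex*x+ey*y+[0,0,z]
RT=np.stack([ey,np.cross([0,0,-1],ey),[0,0,-1]],1)   # tool x along +own y, z down
def rel(p,st=None,Rt=RT):
    st=st or env.get_state(); R0=rot(st['orientation'])
    return (R0.T@(np.array(p)-st['tcp_pos'])).round(4), R.from_matrix(R0.T@Rt).as_rotvec().round(4)
def where(st=None):
    st=st or env.get_state(); d=st['tcp_pos']-np.r_[O,0]; r=R.from_matrix(rot(st['orientation']).T@RT).as_rotvec()
    print('clock',round(st['clock'],2),'inst mm',(1000*np.array([d@ex,d@ey,d[2]])).round(1),'rot err',r.round(4),'F',np.array(st['wrist_force']).round(1),'gap',round(st['finger_gap']*1000,1))
E
python3 - <<'E'
from h import *
where(); print(rel(inst(-.076,.046,.16)), inst(-.076,.046,.041))
T=dict(np.load('top1.npz'))
print(bydepth(T,[(290,270),(300,290),(260,300),(225,180)]).round(3))
E
```

```text
clock 0.1 inst mm [ 89.  568.6 249.2] rot err [-1.4000e-03  1.2000e-03 -1.4152e+00] F [ 0.4  0.4 -0. ] gap 85.5
(array([-0.2438,  0.4907,  0.0895]), array([-1.4000e-03,  1.2000e-03, -1.4152e+00])) [0.57921045 0.12045134 0.041     ]
[[0.524 0.077 0.077]
 [0.489 0.06  0.071]
 [0.472 0.128 0.079]
 [0.678 0.189 0.1  ]]
```

Emit:
{"name": "servo_tool", "arguments": {"targets": [{"xyz": [-0.244,0.491,0.09],"twist": [-0.0014,0.0012,-1.415],"jaw": 0},{"xyz": [-0.244,0.491,0.09],"twist": [-0.0014,0.0012,-1.415],"jaw": 0},{"xyz": [-0.244,0.491,0.09],"twist": [-0.0014,0.0012,-1.415],"jaw": 0},{"xyz": [-0.244,0.491,0.09],"twist": [-0.0014,0.0012,-1.415],"jaw": 0},{"xyz": [-0.244,0.491,0.09],"twist": [-0.0014,0.0012,-1.415],"jaw": 0},{"xyz": [-0.244,0.491,0.09],"twist": [-0.0014,0.0012,-1.415],"jaw": 0},{"xyz": [-0.244,0.491,0.09],"twist": [-0.0014,0.0012,-1.415],"jaw": 0},{"xyz": [-0.244,0.491,0.09],"twist": [-0.0014,0.0012,-1.415],"jaw": 0},{"xyz": [-0.244,0.491,0.09],"twist": [-0.0014,0.0012,-1.415],"jaw": 0},{"xyz": [-0.244,0.491,0.09],"twist": [-0.0014,0.0012,-1.415],"jaw": 0},{"xyz": [-0.244,0.491,0.09],"twist": [-0.0014,0.0012,-1.415],"jaw": 0},{"xyz": [-0.244,0.491,0.09],"twist": [-0.0014,0.0012,-1.415],"jaw": 0}]}}

```text
clock: 1.1
tcp_pos: [0.5164, 0.1928, 0.1755]
orientation: [-0.0, 0.287, 0.958, 0.001]
wrist_force: [-0.2, -0.2, -0.0]
finger_gap: -0.0001
```

Run:
```python
from h import *
where(); print(rel(inst(-.076,.046,.16)), env.get_state()['joint_pos'].round(3))
```

```text
clock 1.1 inst mm [-46.5 137.2 175.5] rot err [ 0.0015 -0.0005 -0.0393] F [-0.2 -0.2 -0. ] gap -0.1
(array([-0.0923, -0.0259,  0.0154]), array([ 0.0015, -0.0005, -0.0393])) [ 2.110e-01  3.000e-01 -1.580e-01  1.112e+00  1.000e-03 -7.770e-01]
```

Emit:
{"name": "servo_tool", "arguments": {"targets": [{"xyz": [-0.046,-0.013,0.008],"twist": [0.0,0.0,-0.02],"jaw": 0},{"xyz": [-0.092,-0.026,0.015],"twist": [0.0,0.0,-0.039],"jaw": 0},{"xyz": [-0.092,-0.026,0.015],"twist": [0.0,0.0,-0.039],"jaw": 0},{"xyz": [-0.092,-0.026,0.015],"twist": [0.0,0.0,-0.039],"jaw": 0},{"xyz": [-0.092,-0.026,0.015],"twist": [0.0,0.0,-0.039],"jaw": 0},{"xyz": [-0.092,-0.026,0.015],"twist": [0.0,0.0,-0.039],"jaw": 0}]}}

```text
clock: 1.6
tcp_pos: [0.5768, 0.1225, 0.1608]
orientation: [-0.001, 0.271, 0.963, 0.001]
wrist_force: [-0.3, 0.4, -0.2]
finger_gap: 0.0001
```

Run:
```python
from h import *
where(); print(rel(inst(-.076,.046,.16)))
c=env.read_camera('wrist'); save(c,'wrist1'); np.savez('wrist1.npz',**c); print({k:c[k] for k in c if k not in('color','depth')})
print('exp',project(c,[inst(-.076,.046,.041),inst(-.026,.0028,.0795)]))
hsv=cv2.cvtColor(c['color'],cv2.COLOR_RGB2HSV)
m=cv2.inRange(hsv,(105,100,60),(125,255,255)); n,l,s,ce=cv2.connectedComponentsWithStats(m)
for i in range(1,n):
    if s[i,4]>200: print(ce[i],s[i],onplane(c,ce[i],.041))
```

```text
clock 1.6 inst mm [-75.5  49.1 160.8] rot err [ 0.0013 -0.0014 -0.0058] F [-0.3  0.4 -0.2] gap 0.1
(array([-0.0031, -0.0005,  0.0008]), array([ 0.0013, -0.0014, -0.0058]))
{'fx': 392.67774142721544, 'fy': 392.67774142721544, 'cx': 317.2241505340379, 'cy': 245.36232674823745, 'k1': -0.08004463010702279, 'eye': array([0.53693361, 0.05510686, 0.28515767]), 'attitude': array([0.0421786 , 0.26772736, 0.95070909, 0.15064943])}
exp [[314.02917097 243.1290097 ]
 [242.68106022 341.83526912]]
[312.13908206 244.24617524] [298 229  30  31 719] [[0.58066479 0.12045935 0.041     ]]
```

View pics/wrist1.png

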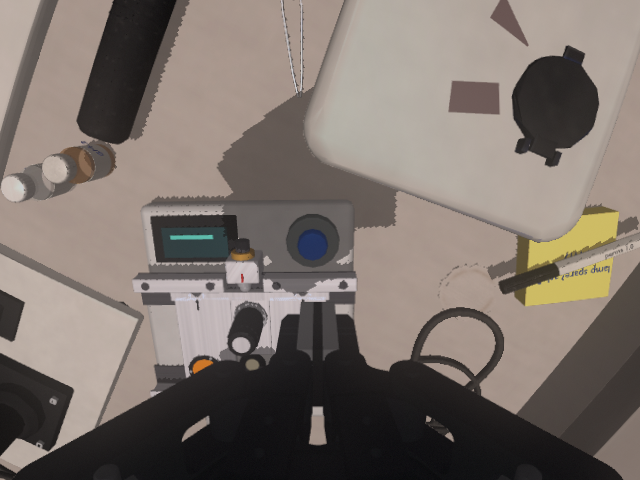

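The wrist view shows the blue button at (312,244), i.e. (0.581, 0.120), within 1.5 mm of the model, and the knob top near (240,345). I'll descend over the button.

Emit:
{"name": "servo_tool", "arguments": {"targets": [{"xyz": [-0.004,0.0,0.035],"twist": [0.001,-0.001,-0.006],"jaw": 0},{"xyz": [-0.004,0.0,0.07],"twist": [0.001,-0.001,-0.006],"jaw": 0},{"xyz": [-0.004,0.0,0.093],"twist": [0.001,-0.001,-0.006],"jaw": 0},{"xyz": [-0.004,0.0,0.093],"twist": [0.001,-0.001,-0.006],"jaw": 0},{"xyz": [-0.004,0.0,0.093],"twist": [0.001,-0.001,-0.006],"jaw": 0},{"xyz": [-0.004,0.0,0.093],"twist": [0.001,-0.001,-0.006],"jaw": 0}]}}

```text
clock: 2.15
tcp_pos: [0.5818, 0.1208, 0.0698]
orientation: [0.001, 0.268, 0.963, 0.001]
wrist_force: [0.6, 0.1, -0.3]
finger_gap: -0.0003
```

Run:
```python
from h import *
where()
```

```text
clock 2.15 inst mm [-74.3  44.   69.8] rot err [0.0019 0.0025 0.0012] F [ 0.6  0.1 -0.3] gap -0.3
```

Emit:
{"name": "servo_tool", "arguments": {"targets": [{"xyz": [0.0015,0.001,0.006],"twist": [0,0,0],"jaw": 0},{"xyz": [0.0015,0.001,0.01],"twist": [0,0,0],"jaw": 0},{"xyz": [0.0015,0.001,0.013],"twist": [0,0,0],"jaw": 0},{"xyz": [0.0015,0.001,0.013],"twist": [0,0,0],"jaw": 0}]}}

```text
clock: 2.48
tcp_pos: [0.5825, 0.1222, 0.0586]
orientation: [0.003, 0.268, 0.963, 0.002]
wrist_force: [-3.7, 1.6, 14.8]
finger_gap: 0.0003
```

Run:
```python
from h import *
where()
c=env.read_camera('wrist'); np.savez('wrist2.npz',**c); where()
im=cv2.resize(c['color'][180:420,170:430],None,fx=2.3,fy=2.3,interpolation=cv2.INTER_CUBIC); cv2.imwrite('pics/wrist2.png',im[:,:,::-1])
```

```text
clock 2.48 inst mm [-72.8  44.1  58.6] rot err [0.0047 0.0048 0.0003] F [-3.7  1.6 14.8] gap 0.3
clock 2.53 inst mm [-72.8  44.1  58.6] rot err [0.0049 0.0048 0.0002] F [-3.3  2.1 16.6] gap 0.1
```

View pics/wrist2.png

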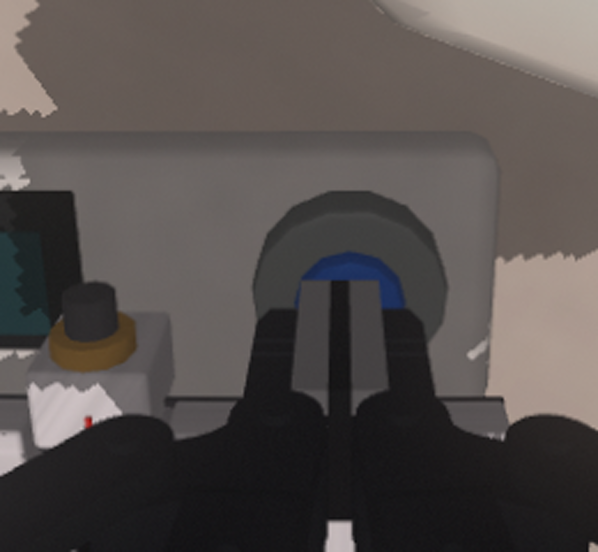

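The crop shows the fingertips on the cap (cap front edge at crop (350,252), finger front edge at (340,282)), sitting slightly to the rear and right of its centre. I'll compare cap and collar heights from depth before and now.

Run:
```python
from h import *
for n in('wrist1','wrist2'):
    c=dict(np.load(n+'.npz')); hsv=cv2.cvtColor(c['color'],cv2.COLOR_RGB2HSV)
    m=cv2.inRange(hsv,(105,100,40),(125,255,255)); k,l,s,ce=cv2.connectedComponentsWithStats(m)
    i=1+np.argmax(s[1:,4]); mm=cv2.erode((l==i).astype(np.uint8),np.ones((3,3)))
    v,u=np.nonzero(mm); P=bydepth(c,np.c_[u,v])
    print(n,'cap',s[i],'z pct',np.percentile(P[:,2],[5,25,50,75,95]).round(4), 'n',len(P))
    # ring of collar and apron, front side, by instrument coords
    V,U=np.mgrid[150:300,150:430]; Q=bydepth(c,np.c_[U.ravel(),V.ravel()]); d=Q-np.r_[O,0]
    x=d@ex;y=d@ey; r=np.hypot(x+.076,y-.0455)
    for lab,sel in (('collar',(r>.0125)&(r<.0165)&(x<-.078)),('apron',(x<-.075)&(x>-.095)&(y>-.0)&(y<.022))):
        print(lab,sel.sum(),np.percentile(Q[sel,2],[10,50,90]).round(4))
```

```text
wrist1 cap [298 229  30  31 719] z pct [0.0433 0.0448 0.0454 0.046  0.0467] n 602
collar 471 [0.0309 0.0364 0.0375]
apron 948 [0.0239 0.0248 0.0258]
wrist2 cap [301 289  45  26 499] z pct [0.0378 0.0389 0.0397 0.0401 0.0409] n 362
collar 1081 [0.0299 0.0363 0.0372]
apron 2122 [0.024  0.0247 0.0254]
```

The cap dropped 5.7 mm by depth and 15 N is past the 5 N spring, so it looks bottomed. I'll confirm with the spring force while releasing in steps.

Emit:
{"name": "servo_tool", "arguments": {"targets": [{"xyz": [0.001,-0.002,-0.0025],"twist": [0,0,0],"jaw": 0},{"xyz": [0.001,-0.002,-0.0025],"twist": [0,0,0],"jaw": 0},{"xyz": [0.001,-0.002,-0.0025],"twist": [0,0,0],"jaw": 0},{"xyz": [0.001,-0.002,-0.0025],"twist": [0,0,0],"jaw": 0}]}}

```text
clock: 2.87
tcp_pos: [0.5805, 0.1205, 0.0588]
orientation: [0.002, 0.268, 0.963, 0.001]
wrist_force: [3.3, 1.9, 5.4]
finger_gap: 0.0001
```

Emit:
{"name": "servo_tool", "arguments": {"targets": [{"xyz": [0,0,-0.002],"twist": [0,0,0],"jaw": 0},{"xyz": [0,0,-0.002],"twist": [0,0,0],"jaw": 0},{"xyz": [0,0,-0.002],"twist": [0,0,0],"jaw": 0}]}}

```text
clock: 3.12
tcp_pos: [0.5791, 0.1201, 0.0597]
orientation: [0.001, 0.269, 0.963, 0.0]
wrist_force: [3.0, 0.6, 4.4]
finger_gap: 0.0004
```

Emit:
{"name": "servo_tool", "arguments": {"targets": [{"xyz": [0,0,-0.002],"twist": [0,0,0],"jaw": 0},{"xyz": [0,0,-0.002],"twist": [0,0,0],"jaw": 0},{"xyz": [0,0,-0.002],"twist": [0,0,0],"jaw": 0}]}}

```text
clock: 3.37
tcp_pos: [0.5784, 0.12, 0.0612]
orientation: [0.0, 0.269, 0.963, -0.0]
wrist_force: [1.4, -0.5, 3.0]
finger_gap: 0.0002
```

The spring force reads 5.4 N at the bottom, then 4.4 N and 3.0 N on release, so the button was fully pressed and is following back up. I'll lift and look.

Emit:
{"name": "servo_tool", "arguments": {"targets": [{"xyz": [0,0,-0.02],"twist": [0,0,0],"jaw": 0},{"xyz": [0,0,-0.06],"twist": [0,0,0],"jaw": 0},{"xyz": [0,0,-0.1],"twist": [0,0,0],"jaw": 0},{"xyz": [0,0,-0.11],"twist": [0,0,0],"jaw": 0},{"xyz": [0,0,-0.11],"twist": [0,0,0],"jaw": 0},{"xyz": [0,0,-0.11],"twist": [0,0,0],"jaw": 0}]}}

```text
clock: 3.87
tcp_pos: [0.5778, 0.1201, 0.171]
orientation: [-0.0, 0.269, 0.963, -0.0]
wrist_force: [-1.3, -0.5, 0.0]
finger_gap: -0.0001
```

Run:
```python
from h import *
where()
c=env.read_camera('wrist'); np.savez('wrist3.npz',**c)
hsv=cv2.cvtColor(c['color'],cv2.COLOR_RGB2HSV)
m=cv2.inRange(hsv,(105,100,40),(125,255,255)); k,l,s,ce=cv2.connectedComponentsWithStats(m)
i=1+np.argmax(s[1:,4]); v,u=np.nonzero(cv2.erode((l==i).astype(np.uint8),np.ones((3,3)))); P=bydepth(c,np.c_[u,v])
print('cap z',np.median(P[:,2]),onplane(c,ce[i],.041))
print('knob exp',project(c,[inst(-.026,.0028,.0795)]), rel(inst(-.026,.0028,.12)))
im=cv2.resize(c['color'][190:400,160:400],None,fx=2.6,fy=2.6,interpolation=cv2.INTER_CUBIC); cv2.imwrite('pics/wrist3.png',im[:,:,::-1])
```

```text
clock 3.87 inst mm [-77.   47.1 171. ] rot err [-0.0001  0.     -0.0003] F [-1.3 -0.5  0. ] gap -0.1
cap z 0.04554903420738386 [[0.5805462 0.1204377 0.041    ]]
knob exp [[248.56151189 335.06002466]] (array([-0.0449,  0.0515,  0.0496]), array([-0.0014, -0.0018, -0.0003]))
```

View pics/wrist3.png

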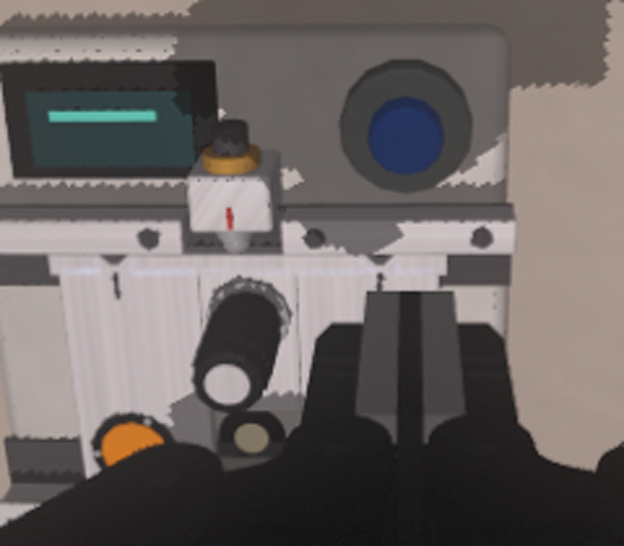

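The cap is back up at its original height. The crop shows the knob top at crop (227,383), about 1 mm from the prediction, with the detent ball near (235,240) and the amber notch at (113,260). I'll move above the knob with the jaws open.

Emit:
{"name": "servo_tool", "arguments": {"targets": [{"xyz": [-0.023,0.026,0.025],"twist": [0,0,0],"jaw": 0.6},{"xyz": [-0.046,0.0525,0.05],"twist": [-0.001,-0.002,0],"jaw": 0.6},{"xyz": [-0.046,0.0525,0.05],"twist": [-0.001,-0.002,0],"jaw": 0.6},{"xyz": [-0.046,0.0525,0.05],"twist": [-0.001,-0.002,0],"jaw": 0.6},{"xyz": [-0.046,0.0525,0.05],"twist": [-0.001,-0.002,0],"jaw": 0.6},{"xyz": [-0.046,0.0525,0.05],"twist": [-0.001,-0.002,0],"jaw": 0.6}]}}

```text
clock: 4.42
tcp_pos: [0.644, 0.1411, 0.1217]
orientation: [0.001, 0.269, 0.963, 0.0]
wrist_force: [0.3, -1.0, -0.1]
finger_gap: 0.0511
```

Run:
```python
from h import *
where(); print(rel(inst(-.025,.002,.072)))
c=env.read_camera('wrist'); np.savez('wrist4.npz',**c); save(c,'wrist4')
print('knob exp',project(c,[inst(-.026,.0028,.0795)]))
```

```text
clock 4.42 inst mm [-24.8   1.3 121.7] rot err [ 0.0009  0.002  -0.0003] F [ 0.3 -1.  -0.1] gap 51.1
(array([ 0.0008, -0.0002,  0.0497]), array([ 0.0009,  0.002 , -0.0003]))
knob exp [[323.03839893 292.37198314]]
```

View pics/wrist4.png

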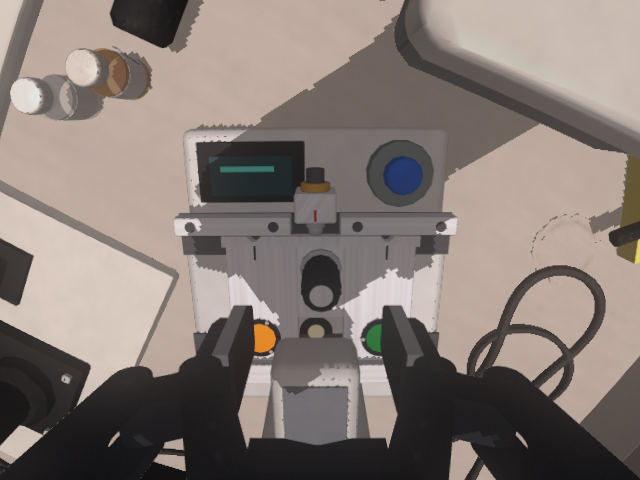

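The view shows the knob top at (320,294), centred between the finger pads (252 and 385), so I'll descend.

Emit:
{"name": "servo_tool", "arguments": {"targets": [{"xyz": [0.0005,0.0,0.025],"twist": [0.001,0.002,0],"jaw": 0.6},{"xyz": [0.0005,0.0,0.042],"twist": [0.001,0.002,0],"jaw": 0.6},{"xyz": [0.0005,0.0,0.05],"twist": [0.001,0.002,0],"jaw": 0.6},{"xyz": [0.0005,0.0,0.05],"twist": [0.001,0.002,0],"jaw": 0.6},{"xyz": [0.0005,0.0,0.05],"twist": [0.001,0.002,0],"jaw": 0.6}]}}

```text
clock: 4.88
tcp_pos: [0.6447, 0.1415, 0.0728]
orientation: [0.001, 0.269, 0.963, 0.0]
wrist_force: [-1.5, 0.3, -0.2]
finger_gap: 0.0515
```

Emit:
{"name": "servo_tool", "arguments": {"targets": [{"xyz": [0,0,0],"twist": [0,0,0],"jaw": 0.1},{"xyz": [0,0,0],"twist": [0,0,0],"jaw": 0.1},{"xyz": [0,0,0],"twist": [0,0,0],"jaw": 0.1},{"xyz": [0,0,0],"twist": [0,0,0],"jaw": 0.1},{"xyz": [0,0,0],"twist": [0,0,0],"jaw": 0.1},{"xyz": [0,0,0],"twist": [0,0,0],"jaw": 0.1}], "squeeze": 40}}

```text
clock: 5.38
tcp_pos: [0.6452, 0.142, 0.0732]
orientation: [0.001, 0.268, 0.963, 0.001]
wrist_force: [-2.1, 0.5, 5.0]
finger_gap: 0.0164
```

Run:
```python
from h import *
where(); print(rel(inst(-.025,.036,.072)))
```

```text
clock 5.38 inst mm [-23.4   0.7  73.2] rot err [0.0021 0.0018 0.0001] F [-2.1  0.5  5. ] gap 16.4
(array([ 0.0353, -0.0016,  0.0012]), array([0.0021, 0.0018, 0.0001]))
```

Gripped (gap 16.4 mm). I'll slide most of the way along +own y, then in fine steps, watching the rail force.

Emit:
{"name": "servo_tool", "arguments": {"targets": [{"xyz": [0.005,0,0],"twist": [0,0,0],"jaw": 0.1},{"xyz": [0.01,0,0],"twist": [0,0,0],"jaw": 0.1},{"xyz": [0.015,0,0],"twist": [0,0,0],"jaw": 0.1},{"xyz": [0.02,0,0],"twist": [0,0,0],"jaw": 0.1},{"xyz": [0.025,0,0],"twist": [0,0,0],"jaw": 0.1},{"xyz": [0.027,0,0],"twist": [0,0,0],"jaw": 0.1},{"xyz": [0.027,0,0],"twist": [0,0,0],"jaw": 0.1},{"xyz": [0.027,0,0],"twist": [0,0,0],"jaw": 0.1}]}}

```text
clock: 6.05
tcp_pos: [0.6234, 0.1552, 0.0733]
orientation: [0.003, 0.269, 0.963, 0.0]
wrist_force: [0.9, -2.6, 6.5]
finger_gap: 0.0166
```

```bash
cat > m.py <<'E'
from h import *
st=env.get_state(); where(st); f=np.array(st['wrist_force']); print('F own x,y',(f@ex).round(1),(f@ey).round(1))
c=env.read_camera('wrist'); hsv=cv2.cvtColor(c['color'],cv2.COLOR_RGB2HSV)
e=project(c,[inst(-.042,.0,.0435),inst(.0,0,.0435),inst(0,-.036,.0435)]);print(e.round(0).tolist())
m=cv2.inRange(hsv,(8,140,90),(25,255,255)); k,l,s,ce=cv2.connectedComponentsWithStats(m)
for i in range(1,k):
    if s[i,4]>40: print(ce[i].round(1),s[i],((onplane(c,ce[i],.0435)[0]-np.r_[O,0])@np.c_[ex,ey]*1000).round(1))
save(c,'m%d'%(st['clock']*100))
E
python3 m.py
```

```text
clock 6.05 inst mm [-23.4  26.2  73.3] rot err [ 0.0022  0.0046 -0.0007] F [ 0.9 -2.6  6.5] gap 16.6
F own x,y -1.8 -2.1
[[258.0, 267.0], [263.0, 353.0], [185.0, 352.0]]
[250.8 204.4] [234 198  35  13 350] [-68.8  -1.6]
```

Emit:
{"name": "servo_tool", "arguments": {"targets": [{"xyz": [0.001,0,0],"twist": [0,0,0],"jaw": 0.1},{"xyz": [0.002,0,0],"twist": [0,0,0],"jaw": 0.1},{"xyz": [0.002,0,0],"twist": [0,0,0],"jaw": 0.1}]}}

```text
clock: 6.35
tcp_pos: [0.6222, 0.1558, 0.0732]
orientation: [0.003, 0.269, 0.963, 0.0]
wrist_force: [2.7, -4.2, 5.6]
finger_gap: 0.0169
```

Emit:
{"name": "servo_tool", "arguments": {"targets": [{"xyz": [0.001,0,0],"twist": [0,0,0],"jaw": 0.1},{"xyz": [0.002,0,0],"twist": [0,0,0],"jaw": 0.1},{"xyz": [0.002,0,0],"twist": [0,0,0],"jaw": 0.1}]}}

```text
clock: 6.6
tcp_pos: [0.6207, 0.1568, 0.0733]
orientation: [0.003, 0.269, 0.963, 0.0]
wrist_force: [2.2, -3.8, 4.8]
finger_gap: 0.0168
```

Emit:
{"name": "servo_tool", "arguments": {"targets": [{"xyz": [0.001,0,0],"twist": [0,0,0],"jaw": 0.1},{"xyz": [0.0015,0,0],"twist": [0,0,0],"jaw": 0.1},{"xyz": [0.0015,0,0],"twist": [0,0,0],"jaw": 0.1}]}}

```text
clock: 6.85
tcp_pos: [0.6195, 0.1575, 0.0733]
orientation: [0.003, 0.269, 0.963, 0.0]
wrist_force: [3.8, -4.5, 5.3]
finger_gap: 0.0168
```

```bash
python3 m.py
```

```text
clock 6.85 inst mm [-23.5  30.7  73.3] rot err [ 0.0021  0.0063 -0.0012] F [ 3.8 -4.5  5.3] gap 16.8
F own x,y -1.9 -5.6
[[247.0, 267.0], [253.0, 353.0], [176.0, 351.0]]
[240.  204.5] [224 198  34  14 344] [-68.8  -1.5]
```

Emit:
{"name": "servo_tool", "arguments": {"targets": [{"xyz": [0.001,0,0],"twist": [0,0,0],"jaw": 0.1},{"xyz": [0.001,0,0],"twist": [0,0,0],"jaw": 0.1},{"xyz": [0.001,0,0],"twist": [0,0,0],"jaw": 0.1}]}}

```text
clock: 7.15
tcp_pos: [0.6175, 0.1586, 0.0732]
orientation: [0.002, 0.269, 0.963, 0.0]
wrist_force: [0.6, -1.8, 8.2]
finger_gap: 0.0165
```

Emit:
{"name": "servo_tool", "arguments": {"targets": [{"xyz": [0.001,0,0],"twist": [0,0,0],"jaw": 0.1},{"xyz": [0.001,0,0],"twist": [0,0,0],"jaw": 0.1},{"xyz": [0.001,0,0],"twist": [0,0,0],"jaw": 0.1}]}}

```text
clock: 7.4
tcp_pos: [0.6155, 0.1598, 0.0732]
orientation: [0.001, 0.268, 0.963, 0.001]
wrist_force: [-2.6, -0.3, 8.6]
finger_gap: 0.0164
```

```bash
python3 m.py; ls -t pics | head -3
python3 - <<'E'
import cv2,glob,os
f=max(glob.glob('pics/m*.png'),key=os.path.getmtime); im=cv2.imread(f)[180:420,120:400]
cv2.imwrite('pics/w5.png',cv2.resize(im,None,fx=2.4,fy=2.4,interpolation=cv2.INTER_CUBIC))
E
```

```text
clock 7.4 inst mm [-23.5  35.3  73.2] rot err [ 0.002   0.0017 -0.    ] F [-2.6 -0.3  8.6] gap 16.4
F own x,y -1.6 2.0
[[236.0, 267.0], [243.0, 353.0], [166.0, 352.0]]
[228.2 204.9] [212 199  34  13 336] [-68.7  -1.6]
m740.png
m685.png
m605.png
```

View pics/w5.png

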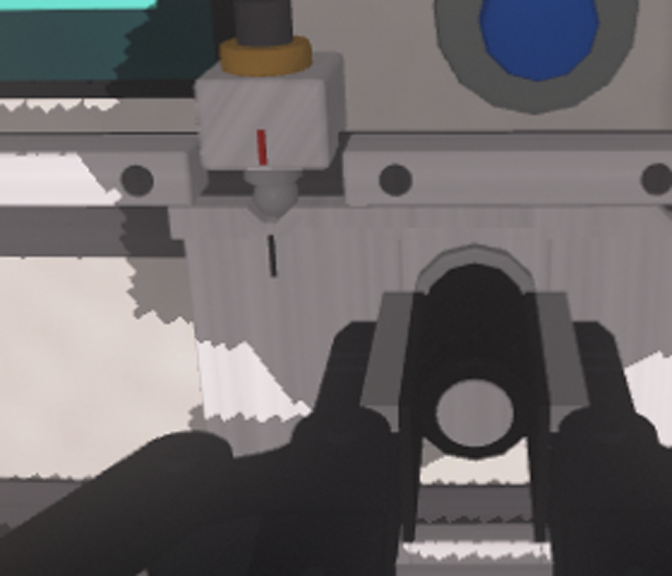

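The ball at crop (272,200) sits in the amber notch over its tick at (271,255). The force has flipped from −5.6 to +2 N: the click. I'll ease the arm's remaining backward pull and check that it stays seated.

Emit:
{"name": "servo_tool", "arguments": {"targets": [{"xyz": [0.0006,0,0],"twist": [0,0,0],"jaw": 0.1},{"xyz": [0.0006,0,0],"twist": [0,0,0],"jaw": 0.1},{"xyz": [0.0006,0,0],"twist": [0,0,0],"jaw": 0.1}]}}

```text
clock: 7.7
tcp_pos: [0.615, 0.1601, 0.0732]
orientation: [0.001, 0.268, 0.963, 0.001]
wrist_force: [-1.5, -0.9, 9.4]
finger_gap: 0.0162
```

Emit:
{"name": "servo_tool", "arguments": {"targets": [{"xyz": [0.0005,0,0],"twist": [0,0,0],"jaw": 0.1},{"xyz": [0.0005,0,0],"twist": [0,0,0],"jaw": 0.1},{"xyz": [0.0005,0,0],"twist": [0,0,0],"jaw": 0.1}]}}

```text
clock: 7.95
tcp_pos: [0.6149, 0.1602, 0.0732]
orientation: [0.001, 0.268, 0.963, 0.001]
wrist_force: [-0.8, -2.1, 8.5]
finger_gap: 0.0165
```

```bash
python3 m.py
```

```text
clock 7.95 inst mm [-23.5  36.   73.2] rot err [ 0.0019  0.0025 -0.0001] F [-0.8 -2.1  8.5] gap 16.5
F own x,y -2.2 -0.4
[[235.0, 267.0], [241.0, 353.0], [164.0, 351.0]]
[226.4 205. ] [211 199  34  13 325] [-68.7  -1.6]
```

The rail force is about 0 with the knob at +36 mm. I'll hold for a second, then check that it is at rest and the bystanders haven't moved.

Emit:
{"name": "servo_tool", "arguments": {"targets": [{"xyz": [0,0,0],"twist": [0,0,0],"jaw": 0.1},{"xyz": [0,0,0],"twist": [0,0,0],"jaw": 0.1},{"xyz": [0,0,0],"twist": [0,0,0],"jaw": 0.1},{"xyz": [0,0,0],"twist": [0,0,0],"jaw": 0.1},{"xyz": [0,0,0],"twist": [0,0,0],"jaw": 0.1},{"xyz": [0,0,0],"twist": [0,0,0],"jaw": 0.1},{"xyz": [0,0,0],"twist": [0,0,0],"jaw": 0.1},{"xyz": [0,0,0],"twist": [0,0,0],"jaw": 0.1}], "squeeze": 50}}

```text
clock: 8.67
tcp_pos: [0.6149, 0.1602, 0.0732]
orientation: [0.001, 0.268, 0.963, 0.001]
wrist_force: [-0.1, -1.3, 8.7]
finger_gap: 0.0161
```

```bash
python3 m.py
python3 - <<'E'
from h import *
import glob,os
f=max(glob.glob('pics/m*.png'),key=os.path.getmtime); a=cv2.imread(f)[180:420,120:400]
a=cv2.resize(a,(440,377),interpolation=cv2.INTER_CUBIC)
t=env.read_camera('top')['color'][:,:,::-1]; cv2.imwrite('pics/top2.png',t)
cv2.imwrite('pics/final.png',np.hstack([a,np.ascontiguousarray(t[130:460,160:475][:377])[:330].copy() if 0 else cv2.resize(t[130:460,160:475],(360,377))]))
d=cv2.absdiff(t,cv2.imread('pics/top1.png')).max(2)
for n,(x0,y0,x1,y1) in dict(notes_marker=(180,290,232,365),vials=(328,155,352,195),forceps=(312,255,375,295),timer=(428,275,475,318)).items():
    r=d[y0:y1,x0:x1]; print(n,'mean diff',r.mean().round(1),'px>60',(r>60).sum())
E
```

```text
clock 8.67 inst mm [-23.5  36.   73.2] rot err [ 0.0019  0.0025 -0.0001] F [-0.1 -1.3  8.7] gap 16.1
F own x,y -1.2 -0.6
[[235.0, 267.0], [241.0, 353.0], [164.0, 351.0]]
[226.4 205.1] [211 199  33  13 324] [-68.7  -1.6]
notes_marker mean diff 53.9 px>60 1559
vials mean diff 11.5 px>60 0
forceps mean diff 12.0 px>60 0
timer mean diff 11.2 px>60 0
```

View pics/final.png

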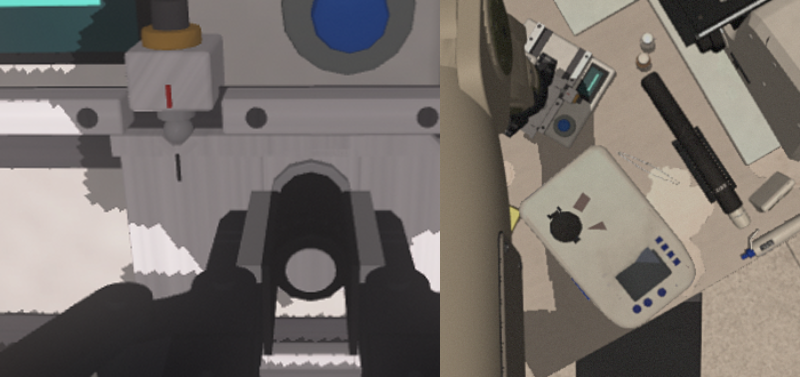

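The ball sits over the amber tick (crop 178,130/165), and the slide is at rest. The vials, forceps and timer are unchanged. The note block is only hidden by the forearm in the top view. Handing in.

```bash
python3 -c "
from h import *
print(env.hand_in()); where()"
```

```text
the job is handed in; nothing more can be done
None
the job is handed in; nothing more can be done
```

I zeroed the densitometer with its open window still in the beam, then slid the filter slide left until the detent clicked. I handed the job in at about 8.7 s with the knob still gripped at 50 N.

- **Zero button:** It went fully down. The force was about 15 N against the hard stop, then about 5.4, 4.4 and 3.0 N while I released it. The depth image showed the cap drop 5.7 mm and come back to its starting height.
- **Slide:** The force along the rail flipped from −5.6 N to +2 N as the ball dropped into the notch. After that it settled near −0.5 N. The gripper, holding the knob, was at rest at +36.0 mm along the rail, and the wrist picture shows the ball in the notch, level with the slide's tick mark.
- **Bystanders:** The vials, forceps and timer look unchanged from above. The forearm hid the note block and marker in the last top view, so I could not re-check them. They were in place in an earlier wrist picture.

Some readings disagreed with the description:
- **Instrument turn:** It measured 1.03 rad, outside the stated 0.3 to 0.75. Both cameras and the known spacings agreed on it, so I used the measured value.
- **Button height:** The button bottomed with the tool about 3.6 mm higher than the stated height implies.
- **Knob width:** The finger opening read about 16 mm on the 18 mm knob.
- **Upward force at the end:** The wrist still showed about 9 N upward in the final hold. I left it there.

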